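# Set the lot marker to 4 and lock it

## Robot

A 6-joint arm with a two-finger parallel gripper is mounted at the origin on the work surface. World frame = base frame: x ahead of the robot, y to its left, z up, the work surface at z = 0. Lengths are in mm, angles in rad, forces in N, time in s.
With the tool pointing down it reaches from about 400 to 925 mm from the base axis. Payload 12.5 kg.
Tool frame: the origin (TCP) lies at the very end of the fingers, on their centre line; the grasp point (between the pads) lies 19 mm behind it; z points along the fingers, y is the line along which they close (so a half turn about z gives the same grasp; the last joint's range is limited). The gripper opens to 95 mm and grips with 3 to 60 N. Pads are 20 mm wide; open, the fingers measure 119 mm over their backs; the gripper's body (75 mm by 180 mm) begins 59 mm behind the grasp point.
Start: joints at [-1.445, 0.491, 1.559, -0, 1.092, -0.106], TCP at [143.603, -608.297, 214.661] pointing down, gripper open.
Joint ranges: [-3.1, 3.1], [-0.84, 2.19], [0.05, 2.79], [-1.13, 4.28], [0.06, 2.93], [-2.69, 2.69]. Speed limits (rad/s): [2.22, 2.22, 2.79, 3.14, 3.14, 3.14].

## Interface

Orientations are given as [roll, pitch, yaw] about the fixed x, y, z axes, in that order (R = Rz(yaw) Ry(pitch) Rx(roll)).
In Python, from cell import env gives the robot as it stands.
- The arm moves only by the tool advance, called after "Request:" as name(argument=value, ...) on one line, values as JSON. Schema: {"type":"object","properties":{"ticks":{"type":"object","properties":{"x":{"type":"array","items":{"type":"number"},"minItems":1,"maxItems":5},"y":{"type":"array","items":{"type":"number"},"minItems":1,"maxItems":5},"z":{"type":"array","items":{"type":"number"},"minItems":1,"maxItems":5},"yaw":{"type":"array","items":{"type":"number"},"minItems":1,"maxItems":5},"jaw":{"type":"array","items":{"type":"number"},"minItems":1,"maxItems":5}},"additionalProperties":false,"required":["x","y","z","yaw","jaw"]},"only":{"type":"string"},"quiet":{"type":"boolean"},"lines":{"type":"string"}},"required":["ticks"],"additionalProperties":false}. ticks is an object with one list for each field, all of the same length, 1 to 5, a row being the entries at one place: x, y, z (the shift in mm), yaw (a turn about the tool's z in rad), jaw (the opening from 0.0 (shut) to 1.0 (fully open)); each row is the pose to reach, as a shift and turn from the pose commanded when the call began, along the tool's axes at that moment; what a row does not reach only later rows make up. A row lasts 1/12 s, in which the tool goes at most 41.7 mm and 0.125 rad, less where a joint would pass 70% of its speed; a pose out of reach is approached as far as the arm can. The fingers move at their own pace and stop on an object; the grip force is fixed at half the most. Time passes only in rows, so rows that do not move let the fingers close. The tool returns the time, the measured TCP pose, the force, the opening and the grip force at its end. only (a regular expression) keeps the lines of the reply that match it, lines (a string "A,B") keeps lines A to B, and quiet returns only ok. Input that does not fit is refused with a message, and nothing moves.
- env.state(): the state, without advancing time (a new reading comes with each control period).
- env.read_camera(name): name is "scene" or "top"; returns (picture, depth): 400x640x3 uint8, red, green, blue; 400x640 float32, mm along the optical axis (not along the pixel's ray), 0 where there is no reading.
- env.camera_info(name): a dict with "vertical_fov" (degrees; the focal length in pixels is half the picture's height over the tangent of half this angle, whatever the lens; pixels are square), "cx", "cy" (the principal point, pixels), "origin" and "attitude" of the camera in the world. Camera axes: x right, y down, z forward; pixel columns grow to the right and rows downward; lengths in mm; the calibration is good to about 2 mm. A picture is of the moment at which its call begins. camera_info takes no time and is no camera call.
- env.job_done(): hands the job in; it is judged then, once.
The state is a dict: "t": time; "joints": joint angles; "qvel": joint speeds; "tau": joint torques, N m; "eef_pos": TCP position; "tcp_rot": TCP orientation; "ft_force": force on the tool from outside, world axes, zero at the start; "moment": the same for the moment, N m; "opening": opening from 0.0 (shut) to 1.0 (fully open); "grip_force": force on a finger pad.
Only numpy, scipy, OpenCV 4.12 (cv2) and the standard library are available. Lean on these libraries where they do the work, as an engineer would, in place of code of your own. Each camera call takes 0.05 s, during which the arm holds its last target. There are 200 camera calls.

## Task

Turn the number drum of the grey lot marker by its black knob until the 4 stands centred in the small window, then take the collared steel pin from the wooden stand and lock the drum with it: feel for the hole of the guide bush and push the pin down fully home, gently, never forcing it. Leave the pin there and let go; leave the pots and the other tools as they are.

Things in the scene. Friction and masses are not known exactly. Their poses are not given: they have to be found in the camera images.
- marker: lot marker: grey metal housing fixed to the table, 190 x 190 mm, cover top 50 mm above the table. Origin under its centre, which is the vertical axis of the drum and knob; x points from the pin guide (at -x) to the window (at +x), z up
- drum (a joint): angle of the number drum, rad, growing counterclockwise from above. Ten numbers, 0 to 9: number n is centred in the window at n x 0.6283 (0 at 0, 4 at 2.513, 9 at 5.65); starts between 0.1 and 1.7; end stops at -0.15 and 5.80. Stiff: about 0.22 N m of friction holds it where it is left
- knob_grip (a point): grip point of the knob, on the drum axis, 84 mm above the table. The knob is an upright black bar 46 mm long, 14 mm thick, 66 to 94 mm above the table; its length is this point's x axis, and lies along the marker's x axis at joint value 0. It turns with the drum; below it are a disc 36 mm wide (61 to 66 mm) and the cover
- slot_mid (a point): middle of the slot along the marker's x axis, 63 mm from the knob axis, 58 mm above the table, axes as the marker's. On the slot sits the steel guide bush, a block 52 (x) x 30 (y) x 8 mm, top at this height, with a round upright hole 12 mm wide. It was clamped by hand: its hole is 0 to 12 mm from here to +x or -x (y = 0), not reported; see it or feel for it with the pin
- rim_mid (a point): point under slot_mid at the top of the drum's rim, 41 mm above the table, axes as the marker's. The rim has a radial notch 13 mm wide for each number, in line with the slot when that number is centred; between the notches it blocks the pin. Pushed in lightly, the tapered pin draws the drum true if it is within about 0.035 rad
- window (a point): middle of the window in the cover, 36 mm from the axis towards the marker's +x, opening 24 x 22 mm. Numerals 16 mm tall, dark on the white drum, are upright to a reader who stands on the +x side
- pin: the lock pin, plain steel, about 90 g, upright in one of the stand's holes, collar on its top. Origin at the underside of the collar (22 mm wide, 4 mm thick), z up; above it a round grip 14 mm wide, its top 32 mm above the origin; below it a shank 10 mm wide, 38 mm long, the last 6 mm tapering to 8.4 mm. Home when the collar sits flat on the bush, origin 58 mm above the table
- stand: wooden stand fixed to the table, 124 (x) x 54 (y) x 50 mm high, origin under its centre; two vertical holes 14 mm wide at x = -32 and +32 mm
- cup_a: bystander: open terracotta cup, 68 mm wide, 60 mm high, origin under its centre
- cup_b: bystander: open terracotta cup, 76 mm wide, 55 mm high, origin under its centre
- lidded_pot: bystander: round lidded terracotta pot, 84 mm wide, 94 mm high, origin under its centre
- elephant: bystander: terracotta elephant figure, about 105 x 45 x 73 mm, origin under its centre
- dome: bystander: terracotta dome lid, 96 mm wide, 43 mm high, origin under its centre
- liner_brush: bystander: brush lying on the table, 160 mm long, origin under it
- glaze_jar: bystander: blue jar with white cap, 52 mm wide, 62 mm high, origin under its centre
- punch: bystander: wooden-handled punch with a brass collar 17 mm wide, standing in the other hole of the stand; its pear-shaped handle, 21 mm wide, rises 58 mm above the stand; origin at the underside of its collar. It and the pin swap holes from one start to another

How it is judged:
By the outcome, as a careful person would: the job done as asked, in the order asked, and still so for the second after the job is handed in, with the robot touching nothing.
It also fails if it takes over 72 s, if anything falls off the work surface, if the arm or the gripper's body presses on something with over 40 N, if the wrist force passes 120 N, or if a joint passes its speed limit or range.

## Working session

There is one attempt and no reset: what is moved stays moved. The work goes in short steps, Python scripts to look and compute and a tool call to move; the robot and the scene stay as the last step left them, time stands still between calls to the robot, and variables do not carry over. Pictures are saved under pics/ and viewed, at most 10 in all, crops included, and the job is handed in when it is done.

```bash
ls; mkdir -p pics
```

Run:
```python
from cell import env
import cv2,numpy as np
for n in("scene","top"):
    p,d=env.read_camera(n); cv2.imwrite(f"pics/{n}0.png",p[:,:,::-1]); np.save(f"pics/{n}0.npy",d); print(n,env.camera_info(n))
print(env.state())
```

```text
cell.py
pics
scene {'vertical_fov': 47.08554766677236, 'cx': 321.57744284709634, 'cy': 194.7091115604948, 'origin': array([ 947.0542032 , -596.19519277, 1157.15511159]), 'attitude': array([-2.57269683, -0.00663965,  0.57949651])}
top {'vertical_fov': 52.87310150533355, 'cx': 322.6764189580895, 'cy': 195.92487040135387, 'origin': array([ 466.21465716,  -43.8515443 , 1088.1246244 ]), 'attitude': array([-3.03725265,  0.01413953, -1.59403406])}
{'t': 0.1, 'joints': array([-1.44461496e+00,  4.91507182e-01,  1.55938227e+00,  1.97516061e-05,
        1.09172954e+00, -1.05569535e-01]), 'qvel': array([-2.99939768e-03, -2.47670265e-03, -1.12459157e-03, -5.11477277e-04,
       -6.64546012e-04, -3.10429828e-07]), 'tau': array([ 4.18399679e-03, -6.13622618e+01, -2.58606631e+01,  6.93655224e-02,
        4.69746091e-02, -5.49520723e-05]), 'eef_pos': array([ 143.56881922, -608.06188092,  214.11743173]), 'tcp_rot': array([-3.14057388e+00, -1.25569621e-04,  2.31741721e-01]), 'ft_force': array([ 0.37729285,  1.21445586, -0.51430721]), 'moment': array([ 0.04506977,  0.04885609, -0.03622327]), 'grip_force': 0.0, 'opening': 1.0016171864047276}
```

View pics/top0.png

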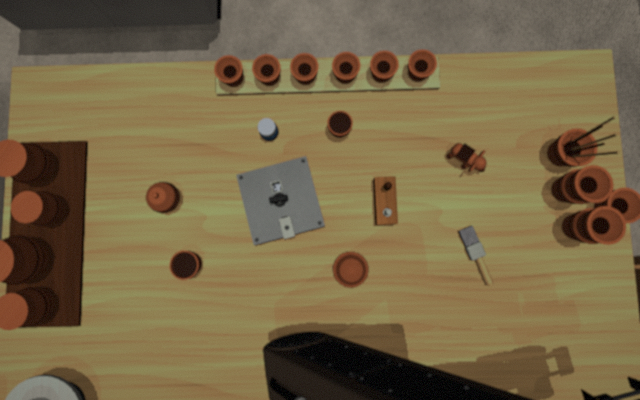

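View pics/scene0.png

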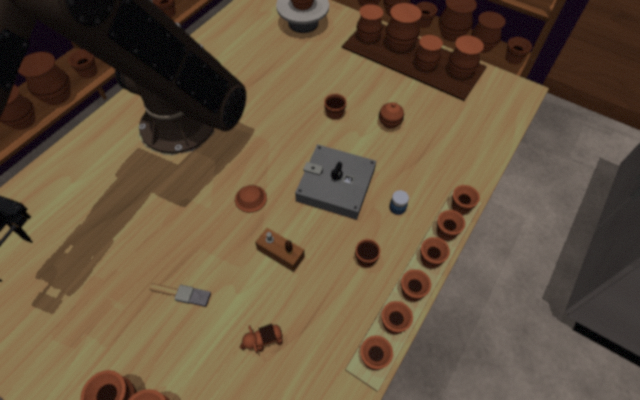

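The top view shows the marker centred at about (281,200), knob at (279,199), window at (278,187), bush at (287,228); the stand at (386,201) with the pin (grey) at (387,212) and the punch at (387,186). The scene view shows the same layout: knob (337,171), bush (313,169), pin (269,238).

Create h.py:
```python
import numpy as np, cv2
from cell import env
from scipy.spatial.transform import Rotation as R
def cam(n):
    i=env.camera_info(n); return 200/np.tan(np.radians(i['vertical_fov']/2)),i['cx'],i['cy'],np.array(i['origin']),R.from_euler('xyz',i['attitude']).as_matrix()
def ray(n,u,v):
    f,cx,cy,o,M=cam(n); return o,M@np.array([(u-cx)/f,(v-cy)/f,1])
def plane(n,u,v,z):
    o,d=ray(n,u,v); return o+d*(z-o[2])/d[2]
def proj(n,p):
    f,cx,cy,o,M=cam(n); c=M.T@(np.array(p)-o); return np.array([cx+f*c[0]/c[2],cy+f*c[1]/c[2]])
def tri(a,b):
    (o1,d1),(o2,d2)=ray('top',*a),ray('scene',*b)
    s=np.linalg.lstsq(np.c_[d1,-d2],o2-o1,rcond=None)[0]
    p,q=o1+s[0]*d1,o2+s[1]*d2; return (p+q)/2,np.linalg.norm(p-q)
def at(n,u,v,d):
    f,cx,cy,o,M=cam(n); k=d[int(v),int(u)]; return o+M@np.array([(u-cx)/f*k,(v-cy)/f*k,k])
def avg(n,k=8): return np.mean([env.read_camera(n)[0].astype(float) for _ in range(k)],0).clip(0,255).astype(np.uint8)
```

Run:
```python
from h import *
T=cv2.imread('pics/top0.png');S=cv2.imread('pics/scene0.png')
a=cv2.resize(T[150:255,230:410],None,fx=4.4,fy=4.4,interpolation=cv2.INTER_CUBIC)
b=cv2.resize(S[135:280,245:390],None,fx=4.1,fy=4.1,interpolation=cv2.INTER_CUBIC)
cv2.imwrite('pics/t1.png',a);cv2.imwrite('pics/s1.png',b)
```

```text
(no output)
```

View pics/t1.png

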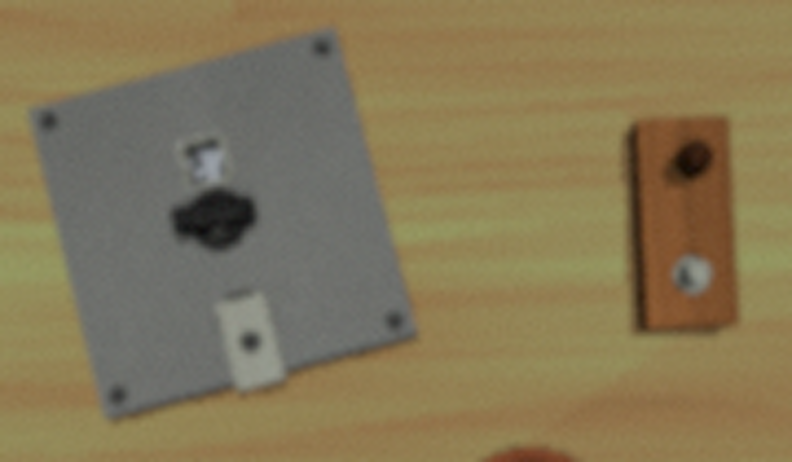

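View pics/s1.png

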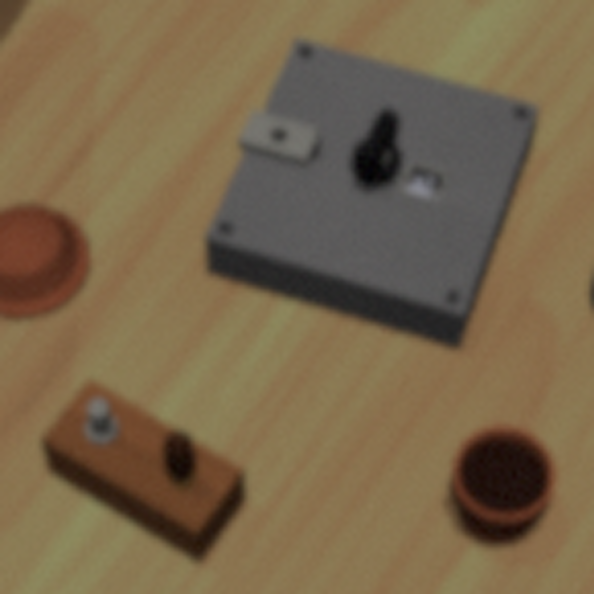

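Top crop: four screws at (48,121),(322,47),(395,320),(118,395); bush hole (250,341); bar lying near-horizontal about (215,215); pin at (692,273), punch (693,158). Scene crop: screws (305,51),(521,112),(453,297),(225,228), hole (280,135), pin grip (98,405), collar (100,428).

Run:
```python
from h import *
np.set_printoptions(precision=2,suppress=True)
Ti=avg('top');Si=avg('scene')
cv2.imwrite('pics/T1.png',Ti[:,:,::-1]);cv2.imwrite('pics/S1.png',Si[:,:,::-1])
def blob(img,u,v,r,dark=True):
    g=cv2.cvtColor(img,cv2.COLOR_RGB2GRAY).astype(float); u0,v0=int(round(u)),int(round(v))
    p=g[v0-r:v0+r+1,u0-r:u0+r+1]; w=(np.median(p)-p)*(1 if dark else -1); w=np.clip(w-0.35*w.max(),0,None)
    yy,xx=np.mgrid[-r:r+1,-r:r+1]; return u0+(w*xx).sum()/w.sum(),v0+(w*yy).sum()/w.sum()
t=lambda x,y:(230+(x+.5)/4.4-.5,150+(y+.5)/4.4-.5); s=lambda x,y:(245+(x+.5)/4.1-.5,135+(y+.5)/4.1-.5)
# corresponding: same world corner
TC=[(48,121),(322,47),(395,320),(118,395)]; SC=[(521,112),(453,297),(225,228),(305,51)]
P=[]
for a,b in zip(TC,SC):
    A=blob(Ti,*t(*a),3);B=blob(Si,*s(*b),3); p,e=tri(A,B); P.append(p); print('screw',p,e,plane('top',*A,50),plane('scene',*B,50))
P=np.array(P); print('c',P.mean(0))
# order: 0=+x+y,1=+x-y,2=-x-y,3=-x+y
for src in('top','scene'):
    Q=np.array([plane(src,*blob(Ti if src=='top' else Si,*(t(*a) if src=='top' else s(*a)),3),50) for a in (TC if src=='top' else SC)])
    c=Q.mean(0); x=(Q[0]+Q[1]-Q[2]-Q[3])[:2]; y=(Q[0]+Q[3]-Q[1]-Q[2])[:2]
    print(src,c,'yaw',np.arctan2(x[1],x[0]),np.arctan2(-y[0],y[1]),np.linalg.norm(x)/2,np.linalg.norm(y)/2)
A=blob(Ti,*t(250,341),2);B=blob(Si,*s(280,135),2);print('hole',tri(A,B),plane('top',*A,58),plane('scene',*B,58))
A=t(694,272);print('pin top',tri(A,s(97,401)),'collar',tri(t(692,274),s(100,428)),plane('top',*A,84),plane('scene',*s(97,401),84))
D=np.load('pics/top0.npy');u,v=map(int,np.round(A));print(D[v-2:v+3,u-2:u+3]);print(at('top',*np.round(A),D), at('top',*np.round(t(215,215)),D), at('top',*np.round(t(640+30,220)),D))
# stand top by colour, and knob
g=cv2.cvtColor(Ti,cv2.COLOR_RGB2GRAY); 
m=np.zeros_like(g);m[185:215,262:298]=(g[185:215,262:298]<45)*255
n,l,st,ce=cv2.connectedComponentsWithStats(m);k=1+st[1:,4].argmax()
pts=np.array([plane('top',x,y,92)[:2] for y,x in zip(*np.where(l==k))]);c=pts.mean(0);U,S_,V=np.linalg.svd(pts-c);print('knob',c,np.ptp((pts-c)@V.T,0),np.arctan2(V[0,1],V[0,0]))
print('knob top expected px', proj('top',P.mean(0)*[1,1,0]+[0,0,94]))
b=cv2.resize(Ti[180:245,255:305],None,fx=9,fy=9,interpolation=cv2.INTER_CUBIC);b2=cv2.resize(Ti[175:230,365:405],None,fx=9,fy=9,interpolation=cv2.INTER_CUBIC)[:585]
b2=cv2.copyMakeBorder(b2,0,585-b2.shape[0],0,0,cv2.BORDER_CONSTANT)
cv2.imwrite('pics/t2.png',cv2.convertScaleAbs(np.hstack([b,b2]),alpha=1.6)[:,:800,::-1])
```

```text
screw [628.82 180.41  51.14] 2.633058191637977 [629.99 181.59  50.  ] [627.66 180.11  50.  ]
screw [668.14  16.91  49.68] 5.162902374127472 [670.04  18.63  50.  ] [666.47  14.76  50.  ]
screw [505.43 -22.17  50.31] 2.8676335833848126 [506.52 -21.21  50.  ] [504.26 -22.99  50.  ]
screw [465.9  140.3   51.47] 2.7710399248397453 [466.93 141.51  50.  ] [464.31 140.25  50.  ]
c [567.07  78.86  50.65]
top [568.37  80.13  50.  ] yaw 0.24000617600011037 0.23982415728411452 168.1100305704692 167.6385560599585
scene [565.67  78.03  50.  ] yaw 0.23401180797723628 0.23525180305953425 167.3366589947413 168.9470253416301
hole (array([495.21,  61.8 ,  58.6 ]), np.float64(2.848126628835957)) [496.29  62.82  58.  ] [493.96  61.14  58.  ]
pin top (array([ 527.1 , -193.57,   85.99]), np.float64(4.236263709748499)) collar (array([ 528.11, -196.85,   54.52]), np.float64(3.7342005975473014)) [ 528.81 -192.46   84.  ] [ 524.68 -194.18   84.  ]
[[1037.08 1013.75 1008.31 1008.05 1006.08]
 [1020.27 1007.14 1006.7  1007.25 1004.17]
 [1016.77 1004.74 1008.08 1007.3  1005.98]
 [1019.04 1005.31 1007.77 1008.11 1009.65]
 [1026.11 1012.65 1004.52 1002.66 1003.75]]
[ 530.2  -192.33   79.41] [568.36  79.23  92.36] [ 560.75 -184.74   51.15]
knob [565.46  78.09] [41.12 28.34] -1.4590675991172075
knob top expected px [278.07 198.44]
```

View pics/t2.png

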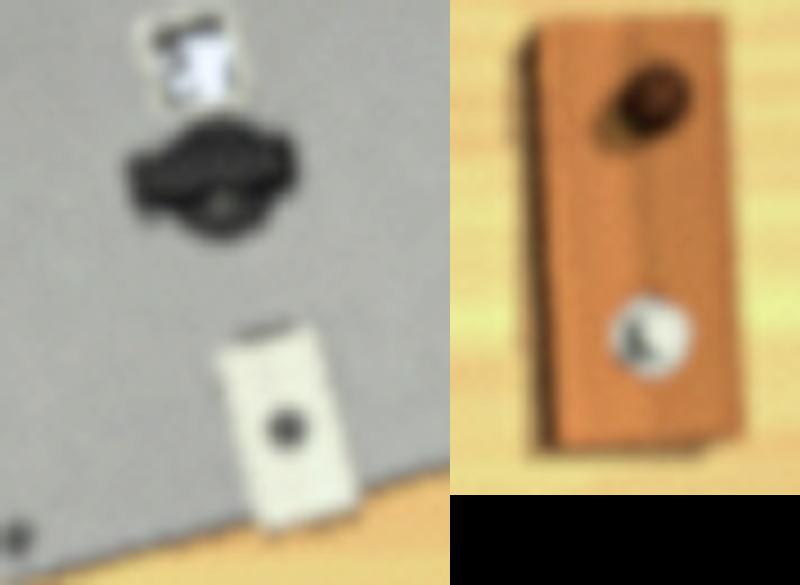

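The enlarged crop shows the bar from about (130,178) to (297,155), hole at (287,428) towards the outer end of the bush, pin at (650,338). Marker centre ≈ (567,79), yaw 0.237; hole ≈ (495,62), 74 mm from the axis, so ~11 mm outward. Pin ≈ (527,-193), top ≈ 85. Heights agree with the text. Moving to the knob.

Create to.py:
```python
import sys
from h import *
x,y,z,w=map(float,sys.argv[1:5]); s=env.state(); M=R.from_euler('xyz',s['tcp_rot']).as_matrix()
np.set_printoptions(precision=3,suppress=True)
print('d',M.T@(np.array([x,y,z])-s['eef_pos']),'turn',s['tcp_rot'][2]-w,'F',s['ft_force'],'t',s['t'],'pos',s['eef_pos'],s['tcp_rot'],s['opening'],s['grip_force'])
```

```text
(no output)
```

Request:
advance(ticks={"x":[28, 57, 85, 114, 142], "y":[-28, -57, -85, -114, -142], "z":[0, 0, 0, 0, 0], "yaw":[0, 0, 0, 0, 0], "jaw":[0.6, 0.6, 0.6, 0.6, 0.6]})

```text
t: 1.32
eef_pos: [249.7, -435.7, 214.7]
tcp_rot: [3.141, -0.0, 0.231]
ft_force: [1.0, -0.7, 1.0]
opening: 0.706
grip_force: 0.0
```

Request:
advance(ticks={"x":[28, 57, 85, 114, 142], "y":[-28, -57, -85, -114, -142], "z":[0, 0, 0, 0, 0], "yaw":[0, 0, 0, 0, 0], "jaw":[0.6, 0.6, 0.6, 0.6, 0.6]})

```text
t: 1.73
eef_pos: [355.4, -264.9, 214.9]
tcp_rot: [3.141, -0.0, 0.231]
ft_force: [0.8, -0.8, -0.1]
opening: 0.603
grip_force: 0.0
```

Request:
advance(ticks={"x":[28, 57, 85, 114, 142], "y":[-28, -57, -85, -114, -142], "z":[0, 0, 0, 0, 0], "yaw":[0, 0, 0, 0, 0], "jaw":[0.6, 0.6, 0.6, 0.6, 0.6]})

```text
t: 2.15
eef_pos: [461.1, -93.8, 214.9]
tcp_rot: [3.141, -0.001, 0.232]
ft_force: [0.8, -0.7, 0.3]
opening: 0.6
grip_force: 0.0
```

```bash
python3 to.py 567 79 140 1.68
```

```text
d [ 142.711 -143.862   74.914] turn -1.4481155038964937 F [ 0.786 -0.689  0.251] t 2.15 pos [461.122 -93.786 214.9  ] [ 3.141 -0.001  0.232] 0.6003772894067404 0.0
```

Request:
advance(ticks={"x":[28, 57, 85, 114, 142], "y":[-28, -57, -85, -114, -143], "z":[14, 28, 42, 56, 72], "yaw":[0, 0, 0, 0, 0], "jaw":[0.6, 0.6, 0.6, 0.6, 0.6]})

```text
t: 2.57
eef_pos: [564.0, 73.5, 144.3]
tcp_rot: [3.141, -0.001, 0.232]
ft_force: [0.4, -0.7, 0.1]
opening: 0.598
grip_force: 0.0
```

Request:
advance(ticks={"x":[0, 0, 0, 0, 0], "y":[0, 0, 0, 0, 0], "z":[0, 0, 0, 0, 0], "yaw":[-0.125, -0.25, -0.375, -0.5, -0.625], "jaw":[0.6, 0.6, 0.6, 0.6, 0.6]}, quiet=true)

```text
ok
```

Request:
advance(ticks={"x":[0, 0, 0, 0, 0], "y":[0, 0, 0, 0, 0], "z":[0, 0, 0, 0, 0], "yaw":[-0.125, -0.25, -0.375, -0.5, -0.625], "jaw":[0.6, 0.6, 0.6, 0.6, 0.6]}, quiet=true)

```text
ok
```

Request:
advance(ticks={"x":[0, 0, 0], "y":[0, 0, 0], "z":[0, 0, 0], "yaw":[-0.1, -0.198, -0.198], "jaw":[0.6, 0.6, 0.6]})

```text
t: 3.65
eef_pos: [563.0, 71.4, 144.7]
tcp_rot: [3.141, 0.0, 1.684]
ft_force: [0.3, 0.0, 0.1]
opening: 0.603
grip_force: 0.0
```

```bash
python3 to.py 567 79 69 1.68
```

```text
d [ 7.111  4.814 75.736] turn 0.004242585723955639 F [0.334 0.018 0.143] t 3.65 pos [563.013  71.4   144.736] [3.141 0.    1.684] 0.6029070522664687 0.0
```

Request:
advance(ticks={"x":[3, 7, 7, 7], "y":[2, 5, 5, 5], "z":[30, 60, 75, 75], "yaw":[0, 0, 0, 0], "jaw":[0.6, 0.6, 0.6, 0.6]})

```text
t: 3.98
eef_pos: [565.8, 79.0, 66.7]
tcp_rot: [-3.137, -0.0, 1.677]
ft_force: [0.2, -0.6, -0.6]
opening: 0.599
grip_force: 0.0
```

```bash
python3 to.py 567 79 69 1.68
```

```text
d [-0.104  1.183 -2.258] turn -0.003213941796910591 F [ 0.187 -0.551 -0.582] t 3.9833 pos [565.801  78.977  66.747] [-3.137 -0.     1.677] 0.5992746416832572 0.0
```

Request:
advance(ticks={"x":[0, 0, 0, 0, 0], "y":[0, 0, 0, 0, 0], "z":[0, 0, 0, 0, 0], "yaw":[0, 0, 0, 0, 0], "jaw":[0.4, 0.25, 0.2, 0.18, 0.16]})

```text
t: 4.4
eef_pos: [567.5, 78.9, 70.6]
tcp_rot: [3.14, 0.0, 1.679]
ft_force: [-0.0, -0.0, -0.4]
opening: 0.307
grip_force: 0.0
```

Request:
advance(ticks={"x":[0, 0, 0], "y":[0, 0, 0], "z":[0, 0, 0], "yaw":[0, 0, 0], "jaw":[0, 0, 0]})

```text
t: 4.65
eef_pos: [567.5, 78.9, 70.0]
tcp_rot: [3.141, 0.0, 1.68]
ft_force: [0.6, 0.5, 2.3]
opening: 0.145
grip_force: 29.8
```

```bash
python3 to.py 567 79 69 1.68
```

```text
d [ 0.18  -0.527  1.036] turn -2.7242726275744644e-05 F [0.612 0.451 2.277] t 4.65 pos [567.542  78.879  70.036] [3.141 0.    1.68 ] 0.14522255978998583 29.838909208774567
```

Request:
advance(ticks={"x":[0, 0, 0, 0, 0], "y":[0, 0, 0, 0, 0], "z":[0, 0, 0, 0, 0], "yaw":[-0.11, -0.22, -0.33, -0.44, -0.55], "jaw":[0, 0, 0, 0, 0]})

```text
t: 5.07
eef_pos: [568.6, 79.3, 70.0]
tcp_rot: [3.139, 0.001, 2.234]
ft_force: [6.6, 5.1, -2.4]
opening: 0.148
grip_force: 30.0
```

Request:
advance(ticks={"x":[0, 0, 0, 0, 0], "y":[0, 0, 0, 0, 0], "z":[0, 0, 0, 0, 0], "yaw":[-0.1, -0.2, -0.3, -0.4, -0.48], "jaw":[0, 0, 0, 0, 0]})

```text
t: 5.48
eef_pos: [569.2, 80.1, 70.0]
tcp_rot: [3.138, 0.004, 2.714]
ft_force: [10.1, 11.2, -3.1]
opening: 0.147
grip_force: 30.0
```

Request:
advance(ticks={"x":[0, 0, 0], "y":[0, 0, 0], "z":[0, 0, 0], "yaw":[-0.04, -0.04, -0.04], "jaw":[0, 0, 0]})

```text
t: 5.73
eef_pos: [569.2, 80.1, 70.0]
tcp_rot: [3.138, 0.004, 2.75]
ft_force: [8.9, 11.2, -4.4]
opening: 0.148
grip_force: 30.0
```

```bash
python3 to.py 567 79 69 2.75
python3 -c "
from cell import env;print(env.state()['moment'])"
```

```text
d [ 1.642 -1.912  1.021] turn -8.131733412808373e-05 F [ 8.88  11.237 -4.45 ] t 5.7333 pos [569.242  80.139  70.033] [3.138 0.004 2.75 ] 0.14838490287116793 29.956242442131042
[ 1.92984268 -1.5533379   0.2192419 ]
```

Request:
advance(ticks={"x":[0, 0, 0], "y":[0, 0, 0], "z":[0, 0, 0], "yaw":[0, 0, 0], "jaw":[0.3, 0.6, 0.6]})

```text
t: 5.98
eef_pos: [566.9, 78.8, 69.6]
tcp_rot: [-3.141, -0.001, 2.75]
ft_force: [0.1, -0.4, -0.3]
opening: 0.306
grip_force: 0.0
```

```bash
python3 to.py 567 79 69 2.75
```

```text
d [-0.011  0.169  0.606] turn -0.0001753611157475632 F [ 0.066 -0.429 -0.348] t 5.9833 pos [566.926  78.848  69.606] [-3.141 -0.001  2.75 ] 0.3064978644130516 0.0
```

Request:
advance(ticks={"x":[0, 0, 0, 0, 0], "y":[0, 0, 0, 0, 0], "z":[-30, -65, -90, -90, -90], "yaw":[0, 0, 0.1, 0.22, 0.34], "jaw":[0.5, 0.5, 0.5, 0.5, 0.5]})

```text
t: 6.4
eef_pos: [567.6, 78.7, 161.5]
tcp_rot: [3.14, 0.002, 2.404]
ft_force: [-0.6, -0.1, -0.7]
opening: 0.499
grip_force: 0.0
```

```bash
python3 to.py 527 -193 140 1.571
```

```text
d [-152.725 -228.401   21.389] turn 0.8328101341777121 F [-0.551 -0.113 -0.702] t 6.4 pos [567.561  78.741 161.472] [3.14  0.002 2.404] 0.49882469763193665 0.0
```

Request:
advance(ticks={"x":[-22, -44, -66, -88, -110], "y":[-33, -66, -99, -132, -165], "z":[0, 0, 0, 0, 0], "yaw":[0, 0, 0, 0, 0], "jaw":[0.35, 0.35, 0.35, 0.35, 0.35]})

```text
t: 6.82
eef_pos: [537.9, -119.1, 159.7]
tcp_rot: [-3.141, -0.0, 2.41]
ft_force: [1.0, -0.5, 0.2]
opening: 0.35
grip_force: 0.0
```

Request:
advance(ticks={"x":[-21, -43, -43, -43, -43], "y":[-32, -63, -63, -63, -63], "z":[0, 0, 0, 0, 0], "yaw":[0.1, 0.2, 0.32, 0.44, 0.56], "jaw":[0.35, 0.35, 0.35, 0.35, 0.35]})

```text
t: 7.23
eef_pos: [528.0, -193.9, 159.5]
tcp_rot: [-3.141, -0.0, 1.842]
ft_force: [-0.3, 0.3, 1.2]
opening: 0.349
grip_force: 0.0
```

Request:
advance(ticks={"x":[0, 0, 0, 0], "y":[0, 0, 0, 0], "z":[0, 0, 0, 0], "yaw":[0.1, 0.2, 0.27, 0.27], "jaw":[0.35, 0.35, 0.35, 0.35]})

```text
t: 7.57
eef_pos: [528.3, -193.0, 159.6]
tcp_rot: [-3.141, -0.0, 1.576]
ft_force: [0.0, 0.5, 0.0]
opening: 0.35
grip_force: 0.0
```

```bash
python3 to.py 527 -193 57 1.571
```

Run:
```python
from h import *
Ti=avg('top',6);Si=avg('scene',6)
cv2.imwrite('pics/T2.png',Ti[:,:,::-1]);cv2.imwrite('pics/S2.png',Si[:,:,::-1])
def rect(n,img,px):  # marker-frame rectification by homography at window level/bush
    c=np.array([567.,79.])+([1.3,1] if n=='top' else [-1.3,-1]); a=0.237; ex=np.array([np.cos(a),np.sin(a)]);ey=np.array([-ex[1],ex[0]])
    q=[(70,-45),(70,45),(-100,45),(-100,-45)]
    src=np.float32([proj(n,[*(c+i*ex+j*ey),50]) for i,j in q]); k=3.3
    dst=np.float32([((45+j)*k,(i+100)*k) for i,j in q]) # reader at +x: down=+x, right=+y
    return cv2.warpPerspective(img,cv2.getPerspectiveTransform(src,dst),(297,561),flags=cv2.INTER_CUBIC)
o=np.hstack([rect('top',Ti,0),rect('scene',Si,0)])
cv2.imwrite('pics/r2.png',cv2.convertScaleAbs(o,alpha=1.6)[:,:,::-1])
```

```text
d [  0.011  -1.283 102.629] turn 0.005338189130728477 F [0.031 0.534 0.02 ] t 7.5667 pos [ 528.336 -193.014  159.628] [-3.141 -0.     1.576] 0.3502805982644326 0.0
```

View pics/r2.png

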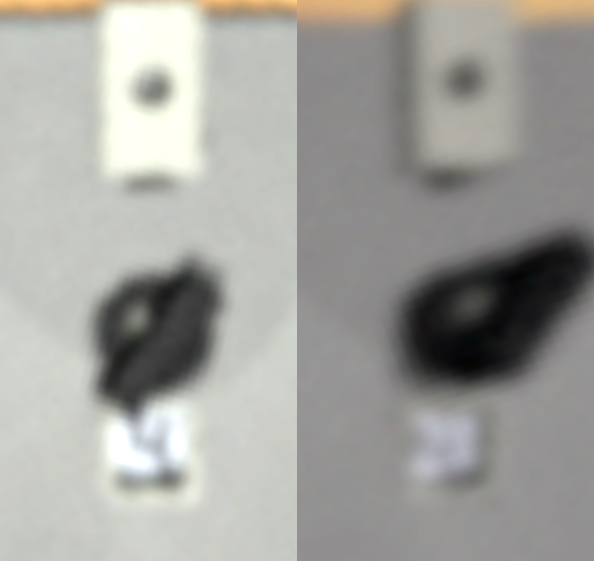

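The rectified view shows a "4" centred in the window (about (150,445), window centre (151,450)), the hole at (152,88) in the top view. Drum set. Now grasping the pin.

Request:
advance(ticks={"x":[0, 0, 0, 0, 0], "y":[-0.3, -0.3, -0.3, -0.3, -0.3], "z":[35, 70, 90, 101.5, 101.5], "yaw":[0, 0, 0, 0, 0], "jaw":[0.35, 0.35, 0.35, 0.35, 0.35]})

```text
t: 8.58
eef_pos: [527.6, -192.6, 56.2]
tcp_rot: [-3.138, -0.002, 1.58]
ft_force: [-0.7, -0.6, 0.1]
opening: 0.351
grip_force: 0.0
```

Request:
advance(ticks={"x":[0, 0, 0, 0, 0], "y":[0, 0, 0, 0, 0], "z":[0, 0, 0, 0, 0], "yaw":[0, 0, 0, 0, 0], "jaw":[0.25, 0.18, 0.1, 0, 0]})

```text
t: 9.0
eef_pos: [528.9, -193.2, 59.4]
tcp_rot: [3.14, 0.001, 1.58]
ft_force: [-0.5, 1.1, 8.6]
opening: 0.137
grip_force: 30.0
```

Request:
advance(ticks={"x":[0, 0], "y":[0, 0], "z":[0, 0], "yaw":[0, 0], "jaw":[0, 0]})

```text
t: 9.17
eef_pos: [528.9, -193.2, 59.4]
tcp_rot: [3.14, 0.001, 1.58]
ft_force: [-0.4, 0.8, 7.3]
opening: 0.135
grip_force: 30.0
```

```bash
python3 to.py 528.5 -192.5 140 1.571
```

```text
d [  0.616  -0.227 -80.586] turn 0.008853013346057148 F [-0.355  0.763  7.29 ] t 9.1667 pos [ 528.876 -193.193   59.415] [3.14  0.001 1.58 ] 0.13540073583715073 30.002152025699615
```

Request:
advance(ticks={"x":[0, 0, 0, 0, 0], "y":[0, 0, 0, 0, 0], "z":[-15, -40, -75, -100, -100], "yaw":[0, 0, 0, 0, 0], "jaw":[0, 0, 0, 0, 0]})

```text
t: 9.58
eef_pos: [530.1, -193.7, 163.3]
tcp_rot: [3.135, 0.004, 1.58]
ft_force: [0.8, -0.0, -0.7]
opening: 0.141
grip_force: 30.0
```

```bash
python3 to.py 496 62.8 120 0.237
```

Run:
```python
from h import *
Ti=avg('top',3);Si=avg('scene',6)
cv2.imwrite('pics/S3.png',Si[:,:,::-1])
s=env.state();u,v=proj('scene',s['eef_pos']).astype(int);print(u,v)
cv2.imwrite('pics/s3.png',cv2.convertScaleAbs(cv2.resize(Si[v-35:v+55,u-50:u+50],None,fx=6,fy=6,interpolation=cv2.INTER_CUBIC),alpha=1.8)[:,:,::-1])
```

```text
d [256.968 -32.016  42.186] turn 1.3429005786703225 F [ 0.815 -0.049 -0.68 ] t 9.5833 pos [ 530.057 -193.712  163.347] [3.135 0.004 1.58 ] 0.14116552427981985 29.999636113643646
267 218
```

View pics/s3.png

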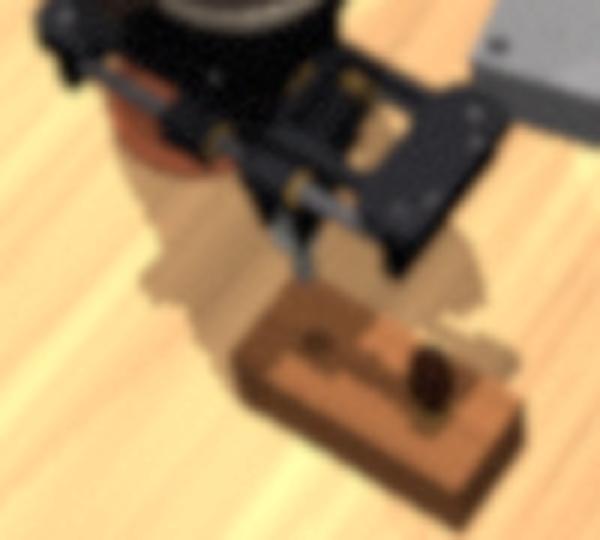

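Run:
```python
from h import *
s=env.state();p=s['eef_pos'];u,v=proj('scene',p).astype(int)
for d in(0,9.4,20,30,47.4):
    q=(proj('scene',p-[0,0,d])-[u-50,v-35])*6; print(d,q)
Si=avg('scene',10)
c=cv2.convertScaleAbs(cv2.resize(Si[v-8:v+17,u-14:u+16],None,fx=20,fy=20,interpolation=cv2.INTER_CUBIC),alpha=1.8)
for d in(9.4,20,30,47.4):
    q=(proj('scene',p-[0,0,d])-[u-14,v-8]+.5)*20; cv2.circle(c,tuple(q.astype(int)),3,(255,0,0),-1)
cv2.imwrite('pics/s4.png',c[:,:,::-1])
```

```text
0 [300.19900271 215.53869239]
9.4 [302.29427779 226.61833649]
20 [304.62282733 238.93151702]
30 [306.78704953 250.37574788]
47.4 [310.47955695 269.90142663]
```

View pics/s4.png

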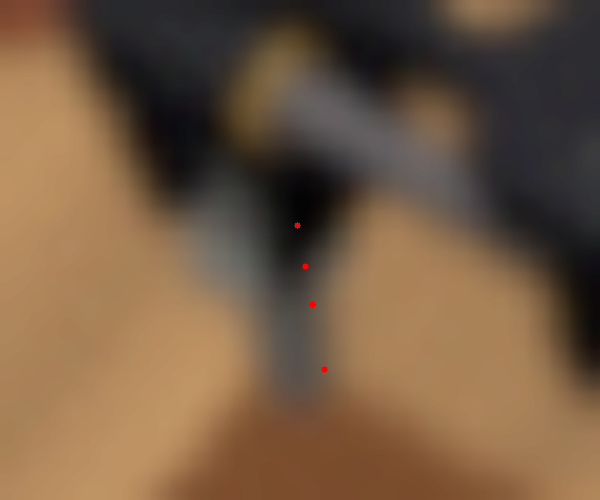

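The pin is held upright with the shank from about (288,290) to (293,400), tip ~47 mm below the TCP, and its stand hole is empty. Moving above the bush.

Request:
advance(ticks={"x":[25, 60, 96, 132, 168], "y":[-3, -7, -11, -15, -19], "z":[0, 0, 0, 0, 0], "yaw":[0, 0, 0, 0, 0], "jaw":[0, 0, 0, 0, 0]})

```text
t: 10.95
eef_pos: [507.4, -23.7, 158.3]
tcp_rot: [3.141, 0.0, 1.579]
ft_force: [0.8, 0.4, -1.5]
opening: 0.141
grip_force: 30.0
```

Request:
advance(ticks={"x":[36, 65, 86, 89, 89], "y":[-5, -9, -11, -12, -12], "z":[0, 0, 0, 0, 0], "yaw":[0.05, 0.15, 0.27, 0.39, 0.51], "jaw":[0, 0, 0, 0, 0]}, quiet=true)

```text
ok
```

Request:
advance(ticks={"x":[0, 0, 0, 0, 0], "y":[0, 0, 0, 0, 0], "z":[0, 0, 0, 0, 0], "yaw":[0.12, 0.24, 0.36, 0.48, 0.6], "jaw":[0, 0, 0, 0, 0]}, quiet=true)

```text
ok
```

Request:
advance(ticks={"x":[0, 0, 0, 0], "y":[0, 0, 0, 0], "z":[0, 0, 0, 0], "yaw":[0.12, 0.233, 0.233, 0.233], "jaw":[0, 0, 0, 0]})

```text
t: 12.12
eef_pos: [495.1, 63.8, 158.3]
tcp_rot: [3.141, -0.0, 0.24]
ft_force: [-1.0, 1.0, -1.8]
opening: 0.139
grip_force: 30.0
```

```bash
python3 to.py 495.6 62.8 115 0.237
```

```text
d [ 0.268  1.044 43.255] turn 0.0034028289023287916 F [-0.969  0.986 -1.831] t 12.1167 pos [495.083  63.755 158.255] [ 3.141 -0.     0.24 ] 0.13918350710157718 30.000117123126984
```

Request:
advance(ticks={"x":[0, 0.3, 0.3, 0.3, 0.3], "y":[0.5, 1, 1, 1, 1], "z":[12, 28, 40, 43, 43], "yaw":[0, 0, 0, 0, 0], "jaw":[0, 0, 0, 0, 0]})

```text
t: 12.53
eef_pos: [495.3, 62.8, 114.6]
tcp_rot: [-3.141, 0.002, 0.239]
ft_force: [-0.8, -0.5, -1.1]
opening: 0.139
grip_force: 30.0
```

Run:
```python
from h import *
Si=avg('scene',12)
cv2.imwrite('pics/S5.png',Si[:,:,::-1]);print(env.state()['eef_pos'],env.state()['ft_force'])
q=proj('scene',[496,63,58]);u,v=q.astype(int);print(q, proj('scene',[496,63,68]))
c=cv2.resize(Si[v-18:v+14,u-20:u+20],None,fx=18,fy=18,interpolation=cv2.INTER_CUBIC)
cv2.imwrite('pics/s5.png',cv2.convertScaleAbs(c,alpha=2)[:,:,::-1]);print(u-20,v-18)
```

```text
[495.60943195  62.85770779 115.31128963] [ 0.41563774  0.80411101 -1.17482058]
[313.54341523 167.37637533] [313.5158072 165.3707001]
293 149
```

View pics/s5.png

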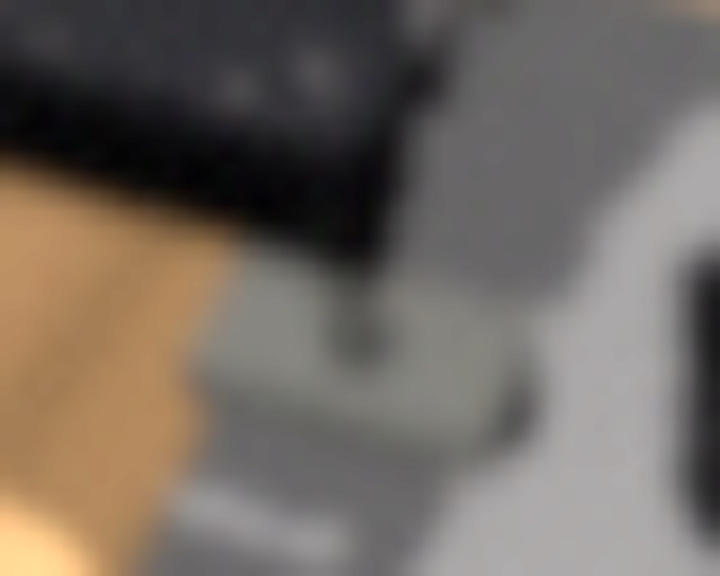

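The hole is at about (362,345) with the shank above it at x≈350: aligned to within about 1–1.5 mm. Descending softly and feeling.

Request:
advance(ticks={"x":[0.3, 0.5, 0.5, 0.5], "y":[0, 0, 0, 0], "z":[3, 6, 7, 7], "yaw":[0, 0, 0, 0], "jaw":[0, 0, 0, 0]})

```text
t: 13.47
eef_pos: [495.9, 62.9, 107.7]
tcp_rot: [-3.141, 0.001, 0.237]
ft_force: [-0.6, -0.1, -1.1]
opening: 0.142
grip_force: 30.0
```

Request:
advance(ticks={"x":[0, 0, 0], "y":[0, 0, 0], "z":[1.5, 2.5, 2.5], "yaw":[0, 0, 0], "jaw":[0, 0, 0]})

```text
t: 13.72
eef_pos: [496.0, 63.0, 105.5]
tcp_rot: [3.142, 0.0, 0.237]
ft_force: [-0.0, 0.4, -1.3]
opening: 0.141
grip_force: 30.0
```

Request:
advance(ticks={"x":[0, 0, 0], "y":[0, 0, 0], "z":[1, 1.5, 1.5], "yaw":[0, 0, 0], "jaw":[0, 0, 0]})

```text
t: 13.97
eef_pos: [496.0, 63.0, 104.1]
tcp_rot: [3.142, 0.0, 0.237]
ft_force: [-0.6, -0.2, -1.0]
opening: 0.138
grip_force: 30.0
```

Request:
advance(ticks={"x":[0, 0, 0], "y":[0, 0, 0], "z":[1, 2, 2], "yaw":[0, 0, 0], "jaw":[0, 0, 0]})

```text
t: 14.22
eef_pos: [496.0, 63.0, 102.0]
tcp_rot: [3.142, 0.0, 0.237]
ft_force: [-0.9, -0.4, -1.4]
opening: 0.144
grip_force: 30.0
```

Request:
advance(ticks={"x":[0, 0, 0], "y":[0, 0, 0], "z":[1, 2, 2], "yaw":[0, 0, 0], "jaw":[0, 0, 0]})

```text
t: 14.47
eef_pos: [496.0, 62.9, 100.0]
tcp_rot: [3.142, 0.0, 0.237]
ft_force: [-0.2, -0.3, -0.8]
opening: 0.136
grip_force: 30.0
```

Request:
advance(ticks={"x":[0, 0, 0], "y":[0, 0, 0], "z":[1.5, 3, 3], "yaw":[0, 0, 0], "jaw":[0, 0, 0]})

```text
t: 14.72
eef_pos: [496.0, 63.0, 96.9]
tcp_rot: [3.142, 0.0, 0.237]
ft_force: [-0.9, -0.4, -0.4]
opening: 0.137
grip_force: 30.0
```

Request:
advance(ticks={"x":[0, 0, 0], "y":[0, 0, 0], "z":[1.5, 3, 3], "yaw":[0, 0, 0], "jaw":[0, 0, 0]})

```text
t: 14.97
eef_pos: [496.0, 63.0, 93.9]
tcp_rot: [-3.142, 0.0, 0.237]
ft_force: [0.4, -0.7, -2.2]
opening: 0.134
grip_force: 30.0
```

Request:
advance(ticks={"x":[0, 0, 0], "y":[0, 0, 0], "z":[1.5, 3, 3], "yaw":[0, 0, 0], "jaw":[0, 0, 0]})

```text
t: 15.22
eef_pos: [496.0, 63.0, 90.9]
tcp_rot: [3.142, 0.0, 0.237]
ft_force: [0.3, 0.2, -1.2]
opening: 0.137
grip_force: 30.0
```

Request:
advance(ticks={"x":[0, 0, 0], "y":[0, 0, 0], "z":[1, 2, 2], "yaw":[0, 0, 0], "jaw":[0, 0, 0]})

```text
t: 15.47
eef_pos: [496.0, 63.0, 89.0]
tcp_rot: [3.142, 0.0, 0.237]
ft_force: [-0.5, 0.5, -1.0]
opening: 0.142
grip_force: 30.0
```

Request:
advance(ticks={"x":[0, 0, 0], "y":[0, 0, 0], "z":[1, 2, 2], "yaw":[0, 0, 0], "jaw":[0, 0, 0]})

```text
t: 15.72
eef_pos: [496.0, 63.0, 87.0]
tcp_rot: [3.142, 0.0, 0.237]
ft_force: [0.5, 0.3, -2.0]
opening: 0.14
grip_force: 30.0
```

Request:
advance(ticks={"x":[0, 0, 0], "y":[0, 0, 0], "z":[1, 2, 2], "yaw":[0, 0, 0], "jaw":[0, 0, 0]})

```text
t: 15.97
eef_pos: [496.0, 63.0, 85.0]
tcp_rot: [3.142, 0.0, 0.237]
ft_force: [-0.7, 0.2, 0.3]
opening: 0.142
grip_force: 30.0
```

Request:
advance(ticks={"x":[0, 0, 0], "y":[0, 0, 0], "z":[1, 2, 2], "yaw":[0, 0, 0], "jaw":[0, 0, 0]})

```text
t: 16.22
eef_pos: [496.0, 63.0, 83.0]
tcp_rot: [3.142, 0.0, 0.237]
ft_force: [-0.2, 0.4, -1.2]
opening: 0.139
grip_force: 30.0
```

Request:
advance(ticks={"x":[0, 0, 0], "y":[0, 0, 0], "z":[1, 2, 2], "yaw":[0, 0, 0], "jaw":[0, 0, 0]})

```text
t: 16.47
eef_pos: [496.0, 63.0, 81.0]
tcp_rot: [3.142, 0.0, 0.237]
ft_force: [0.6, 0.5, -1.4]
opening: 0.138
grip_force: 30.0
```

Request:
advance(ticks={"x":[0, 0, 0, 0], "y":[0, 0, 0, 0], "z":[1, 3, 4, 4], "yaw":[0, 0, 0, 0], "jaw":[0, 0, 0, 0]})

```text
t: 16.8
eef_pos: [496.0, 63.0, 76.9]
tcp_rot: [-3.142, 0.0, 0.237]
ft_force: [-0.7, -0.7, -0.0]
opening: 0.14
grip_force: 30.0
```

Request:
advance(ticks={"x":[0, 0, 0, 0], "y":[0, 0, 0, 0], "z":[1, 3, 4, 4], "yaw":[0, 0, 0, 0], "jaw":[0, 0, 0, 0]})

```text
t: 17.13
eef_pos: [496.0, 63.0, 72.9]
tcp_rot: [3.142, 0.0, 0.237]
ft_force: [0.2, -0.2, -1.0]
opening: 0.141
grip_force: 30.0
```

Request:
advance(ticks={"x":[0, 0, 0, 0], "y":[0, 0, 0, 0], "z":[1, 3, 4, 4], "yaw":[0, 0, 0, 0], "jaw":[0, 0, 0, 0]})

```text
t: 17.47
eef_pos: [496.0, 63.0, 68.9]
tcp_rot: [3.142, 0.0, 0.237]
ft_force: [-0.6, -0.4, -1.8]
opening: 0.142
grip_force: 30.0
```

Request:
advance(ticks={"x":[0, 0, 0], "y":[0, 0, 0], "z":[0.5, 1, 1], "yaw":[0, 0, 0], "jaw":[0, 0, 0]})

```text
t: 17.72
eef_pos: [496.1, 62.9, 68.1]
tcp_rot: [3.142, 0.0, 0.237]
ft_force: [-0.3, 0.0, -1.1]
opening: 0.145
grip_force: 30.0
```

Request:
advance(ticks={"x":[0, 0, 0], "y":[0, 0, 0], "z":[0.5, 1, 1], "yaw":[0, 0, 0], "jaw":[0, 0, 0]})

```text
t: 17.97
eef_pos: [496.1, 63.0, 67.4]
tcp_rot: [3.141, -0.0, 0.237]
ft_force: [-0.1, 0.1, 2.5]
opening: 0.14
grip_force: 30.0
```

Request:
advance(ticks={"x":[0, 0, 0], "y":[0, 0, 0], "z":[0.5, 1, 1], "yaw":[0, 0, 0], "jaw":[0, 0, 0]})

```text
t: 18.22
eef_pos: [496.2, 63.0, 67.3]
tcp_rot: [3.141, -0.001, 0.237]
ft_force: [-3.3, 0.8, 17.3]
opening: 0.142
grip_force: 30.0
```

Firm stop at the predicted height (origin ≈58 mm). Relax, release, retreat.

Request:
advance(ticks={"x":[0, 0, 0, 0, 0], "y":[0, 0, 0, 0, 0], "z":[-0.6, -0.9, -0.9, -0.9, -0.9], "yaw":[0, 0, 0, 0, 0], "jaw":[0, 0.2, 0.4, 0.4, 0.4]})

```text
t: 18.63
eef_pos: [496.0, 63.0, 66.9]
tcp_rot: [3.142, 0.0, 0.237]
ft_force: [-0.2, -0.4, -1.0]
opening: 0.35
grip_force: 0.0
```

Request:
advance(ticks={"x":[0, 0, 0, 0, 0], "y":[0, 0, 0, 0, 0], "z":[-10, -35, -70, -110, -120], "yaw":[0, 0, 0, 0, 0], "jaw":[0.4, 0.4, 0.4, 0.4, 0.4]})

```text
t: 19.05
eef_pos: [497.6, 63.0, 192.7]
tcp_rot: [3.14, -0.007, 0.237]
ft_force: [0.7, 0.3, -0.7]
opening: 0.4
grip_force: 0.0
```

Request:
advance(ticks={"x":[0, 0, 0, 0, 0], "y":[20, 60, 100, 140, 180], "z":[0, -10, -20, -30, -30], "yaw":[0, 0, 0, 0, 0], "jaw":[0.4, 0.4, 0.4, 0.4, 0.4]})

```text
t: 19.47
eef_pos: [538.9, -113.9, 219.5]
tcp_rot: [3.14, -0.003, 0.237]
ft_force: [0.9, 1.2, 0.8]
opening: 0.4
grip_force: 0.0
```

Request:
advance(ticks={"x":[0, 0, 0, 0], "y":[30, 60, 80, 80], "z":[0, 0, 0, 0], "yaw":[0, 0, 0, 0], "jaw":[0.4, 0.4, 0.4, 0.4]})

```text
t: 19.8
eef_pos: [557.5, -193.2, 217.1]
tcp_rot: [3.141, -0.0, 0.234]
ft_force: [-0.9, 0.3, -1.1]
opening: 0.397
grip_force: 0.0
```

Run:
```python
from h import *
Ti=avg('top',8);Si=avg('scene',8);D=env.read_camera('top')[1]
cv2.imwrite('pics/T6.png',Ti[:,:,::-1]);cv2.imwrite('pics/S6.png',Si[:,:,::-1])
u,v=proj('top',[496,63,90]).round().astype(int);print(D[v-2:v+3,u-2:u+3]);print(at('top',u,v,D))
def rect(n,img):
    c=np.array([567.,79.])+([1.3,1] if n=='top' else [-1.3,-1]); a=0.237; ex=np.array([np.cos(a),np.sin(a)]);ey=np.array([-ex[1],ex[0]])
    q=[(70,-45),(70,45),(-100,45),(-100,-45)]; k=3.3
    src=np.float32([proj(n,[*(c+i*ex+j*ey),50]) for i,j in q])
    dst=np.float32([((45+j)*k,(i+100)*k) for i,j in q])
    return cv2.warpPerspective(img,cv2.getPerspectiveTransform(src,dst),(270,561),flags=cv2.INTER_CUBIC)
e=cv2.resize(Si[150:190,300:318],(252,561),interpolation=cv2.INTER_CUBIC)
cv2.imwrite('pics/r6.png',cv2.convertScaleAbs(np.hstack([rect('top',Ti),rect('scene',Si),e]),alpha=1.6)[:,:,::-1])
```

```text
[[1025.8324   999.42084 1000.41223 1000.14624  999.6654 ]
 [ 997.0325  1000.1775  1002.0118   995.29645  996.64154]
 [ 996.30566  997.6861   999.6181   997.9068   998.401  ]
 [ 995.6443   999.38367  998.96704  998.316    998.1681 ]
 [1023.79047 1002.1237   997.3046  1002.9148   998.1828 ]]
[496.01959768  63.27374385  87.3240591 ]
```

View pics/r6.png

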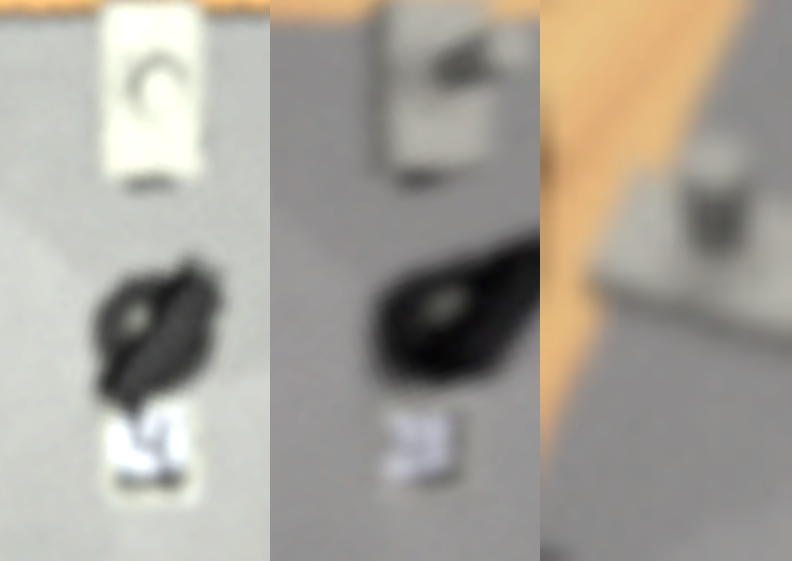

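The pin sits upright in the bush, its collar at (155,88), with its top at about 87 mm by depth. That is the same small offset from nominal as in the stand. The 4 is in the window at (150,445).

```bash
python3 -c "
from cell import env;print(env.job_done())"
```

```text
the job is handed in; nothing more can be done
None
```

I turned the drum to 4, pushed the pin fully home in the guide bush with at most about 17 N, let go and backed the gripper clear, and handed the job in at about 20 s; the system returned no verdict.

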